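Pull the faulty board carrier from the rack and stand it in the rework stand

ROBOT

A 6-joint arm with a two-finger parallel gripper is mounted at the origin on a cart in front of the work surface, level with it; the furniture and walls round the work are solid. World frame = base frame: x ahead of the robot, y to its left, z up, the work surface at z = 0. Lengths are in m, angles in rad, forces in N, time in s.
With the tool pointing down it reaches from about 0.325 to 0.85 m from the base axis. Payload 15.5 kg.
Tool frame: the origin (TCP) lies on the centre line of the jaws, within the pads' length; the fingertips stand 25 mm ahead of it and the grasp point (between the pads) lies 6 mm ahead of it (r.tips_ahead is the distance from the TCP to the fingertips, in m); z points along the fingers, y is the line along which they close (so a half turn about z gives the same grasp; the last joint's range is limited). The gripper opens to 91 mm and grips with 3 to 60 N. Pads are 32 mm wide; open, the fingers measure 118 mm over their backs; the gripper's body (76 mm by 178 mm) begins 60 mm behind the grasp point.
Start: joints at [-1.321, 0.494, 1.345, -0, 1.302, -0.096], TCP at [0.212, -0.588, 0.239] pointing down, gripper open.
Joint ranges: [-2.91, 2.91], [-0.82, 2.16], [0.22, 2.67], [-1.22, 4.37], [0.12, 2.79], [-3.08, 3.08]. Speed limits (rad/s): [1.89, 1.89, 2.57, 3.01, 3.01, 3.01].

INTERFACE

Orientations are given as a unit quaternion [w, x, y, z].
In Python, from station import r, read_camera, spotter gives the robot as it stands.
- The arm moves only by the tool send_rows, never from a script. Its argument "series" is a list of rows, each an object with "rotation": the turn, a rotation vector about the world's x, y, z in rad, a list of three; "travel": the shift along the world's x, y, z in m, a list of three; "gripper": the finger opening in m, from 0 to 0.0912. In form: [{"rotation": [ax, ay, az], "travel": [dx, dy, dz], "gripper": gripper}, ...]. A call has 1 to 12 rows; each row is the pose to reach, as a shift and turn from the pose commanded when the call began; what a row does not reach only later rows make up. A row lasts 1/10 s, in which the tool goes at most 50 mm and 8.59 degrees, less where a joint would pass 70% of its speed; a pose out of reach is approached as far as the arm can. A call with a gripper value outside its range is refused whole. The fingers move at their own pace and stop on an object; "squeeze" is the grip in N (left out, the last holds). Time passes only in rows, so rows that repeat a pose let the fingers close. It gives the time, the measured TCP pose, the force, the opening and the grip force at its end, in the units of the state.
- r.observe(): the state, without advancing time (a new reading comes with each control period).
- read_camera(name): name is "scene" or "top" or "wrist"; returns a dict with "pixels" (480x640x3 uint8, red, green, blue), "z_map" (480x640 float32, m along the optical axis (not along the pixel's ray), 0 where there is no reading), "fx", "fy", "cx", "cy" (pixels), "k1" (the pictures are not rectified: a ray, as slopes to the right and down, at radius r is drawn at 1 + k1 r^2 times it, then the intrinsics apply), "pose" (4x4, takes a point from camera to world coordinates). Camera axes: x right, y up, looking along -z (the intrinsics and any distortion apply to the point x, -y, -z); pixel columns grow to the right and rows downward; lengths in m; the calibration is good to about 2 mm. A picture is of the moment at which its call begins.
- r.hand_in(): hands the job in; it is judged then, once.
Trained networks look in the newest picture that a camera, given by its name, has taken for a name from the list of things; names that differ only in an ending like _2 or _b are one class to them, and where a whole thing is asked for, a point or a joint stands for the part that bears it (a point fixed in the world has none). Each returns a list of dicts, best first, with "conf" (0 to 1); they miss things now and then, are a little off and sometimes report something else, mostly with a low value. They report only what shows in the picture. A call takes as long as a camera call.
- spotter.look_for(camera, target): "uv" ([column, row] in pixels, amid what is visible of it).
- spotter.cut_out(camera, target): "pixels" (480x640 bool, what is visible of it) and "uv" ([column, row] in pixels, amid what is visible of it).
- spotter.landmark_of(camera, target): "uv" ([column, row] in pixels: a listed point, or the origin of a listed thing).
The state is a dict: "time_s": time; "joint_positions": joint angles; "joint_velocities": joint speeds; "tau": joint torques, N m; "tool_pos": TCP position; "ee_rot": TCP orientation; "ft_force": force on the tool from outside, world axes, zero at the start; "torque": the same for the moment, N m; "width": finger opening in m; "finger_force": force on a finger pad.
Only numpy, scipy, OpenCV 4.12 (cv2) and the standard library are available. Lean on these libraries where they do the work, as an engineer would, in place of code of your own. Each camera call takes 0.05 s, during which the arm holds its last target. There are 200 camera calls.

TASK

The board in the carrier with the red grip bar failed its test: slide that carrier straight up out of its slot in the black and grey rack, and lower it upright into the slot of the orange rework stand until it stands on the slot's floor, then let go. Leave the blue and the yellow carrier in the rack.

Things in the scene. Friction and masses are not known exactly. Their poses are not given: they have to be found in the camera images.
- red_carrier_centre (a point): Centre of the red carrier, to be moved: an upright stiff frame 10 mm thick (its x axis), 66 wide (y), 100 tall (z, up), about 0.1 kg, a green circuit board in its window; its top 28 mm is a plain red grip bar, 10 mm thick. This point is 50 mm below the top edge, 50 above the foot. It starts in any of the rack's three slots, foot 20 mm above the bench.
- blue_carrier_centre (a point): Centre of a like carrier with a blue grip bar, in another slot; stays there. The fixed rack (168 x 86 mm, black base 20 high, aluminium cheeks 62 mm high at the carriers' narrow edges) guides each carrier in upright grooves with 1.5 to 2 mm play, so that it is free once raised 42 mm. The slots lie 65 mm apart along the carriers' x axis.
- yellow_carrier_centre (a point): Centre of a like carrier with a yellow grip bar, in another slot of the rack; stays there.
- stand_slot (a point): Centre of the slot's floor in the fixed orange stand, 20 mm above the bench. Slot 20 mm across (x axis), 110 long (y), z up; upright walls to 35 mm over the floor, then flared to a mouth about 40 mm across at 47 mm. A carrier enters with its x axis along the slot's x, either way round; its centre is then 50 mm above this point. Let go, it may lean up to 17 degrees.

How it is judged:
On the way, in this order (a step that is already met when the one before it is completed fails the run):
1. the red carrier is held clear above the rack's grooves, upright (height (world z) of red_carrier_centre above 0.117 m and angle between red_carrier_centre's own z axis and vertical below 0.44 rad and contact force between red_carrier and the fingers above 0.5 N), for 0.1 s.
2. the red carrier is lowered into the stand's slot, to within 15 mm of its floor, while still held (x of red_carrier_centre in the frame of stand_slot between -0.025 and 0.025 m and y of red_carrier_centre in the frame of stand_slot between -0.03 and 0.03 m and z of red_carrier_centre in the frame of stand_slot below 0.065 m and contact force between red_carrier and the fingers above 0.5 N), for 0.1 s.
At the end, for the whole second after the job is handed in: The red carrier stands at rest on the floor of the stand's slot (centre within 25 mm across and 30 mm along the slot, 35 to 60 mm above its floor), upright within 25 degrees; the blue and yellow carriers are within 20 mm of where they started (x of red_carrier_centre in the frame of stand_slot between -0.025 and 0.025 m and y of red_carrier_centre in the frame of stand_slot between -0.03 and 0.03 m and z of red_carrier_centre in the frame of stand_slot between 0.035 and 0.06 m and angle between red_carrier_centre's own z axis and vertical below 0.44 rad and linear speed of red_carrier below 0.02 m/s and distance of each of blue_carrier_centre, yellow_carrier_centre from where it was at the start of the episode below 0.02 m); the robot touches nothing.
It fails at once if the blue or the yellow carrier is pulled up or shifted by more than 20 mm (distance of any of blue_carrier_centre, yellow_carrier_centre from where it was at the start of the episode above 0.02 m).
It also fails if it takes over 42 s, if anything falls off the work surface, if the arm or the gripper's body presses on something with over 40 N, if the wrist force passes 120 N, or if a joint passes its speed limit or range.

## Working session

There is one attempt and no reset: what is moved stays moved. The work goes in short steps, Python scripts to look and compute and a tool call to move; the robot and the scene stay as the last step left them, time stands still between calls to the robot, and variables do not carry over. Pictures are saved under pics/ and viewed, at most 10 in all, crops included, and the job is handed in when it is done.

Besides the shell and the picture viewer there is one more tool, called as name(argument=value, ...) on one line, values as JSON. send_rows: Moves the arm, as the interface text tells. Its arguments: {"type":"object","properties":{"series":{"type":"array","items":{"type":"object","properties":{"rotation":{"type":"array","items":{"type":"number"}},"travel":{"type":"array","items":{"type":"number"}},"gripper":{"type":"number"}}}},"squeeze":{"type":"number"}},"required":["series"]}

```bash
mkdir -p pics
cat > h.py <<'E'
import numpy as np, cv2
from station import r, read_camera, spotter
def pts(c):
    """world xyz per pixel (480x640x3), nan where no depth"""
    v,u=np.mgrid[0:480,0:640].astype(float)
    K=np.array([[c['fx'],0,c['cx']],[0,c['fy'],c['cy']],[0,0,1]])
    n=cv2.undistortPoints(np.stack([u,v],-1).reshape(-1,1,2),K,np.array([c['k1'],0,0,0,0.])).reshape(480,640,2)
    z=np.where(c['z_map']>0,c['z_map'],np.nan)
    p=np.stack([n[...,0]*z,-n[...,1]*z,-z],-1)
    T=np.array(c['pose']); return p@T[:3,:3].T+T[:3,3]
E
python3 - <<'E'
from h import *
ims=[]
for n in ("scene","top"):
    c=read_camera(n); cv2.imwrite(f"pics/{n}0.png",c['pixels'][...,::-1]); P=pts(c)
    np.savez(f"{n}0.npz",P=P,px=c['pixels'])
    for t in ("red_carrier_centre","blue_carrier_centre","yellow_carrier_centre","stand_slot"):
        for d in spotter.landmark_of(n,t)[:2]:
            u,v=np.round(d['uv']).astype(int); print(n,t,d['conf'],u,v,P[v,u].round(3))
        for d in spotter.cut_out(n,t)[:1]:
            q=P[d['pixels']]; q=q[np.isfinite(q[:,0])]
            print('  cut',d['conf'],d['uv'],len(q),np.percentile(q,[3,50,97],axis=0).round(3).tolist())
            hi=q[q[:,2]>np.percentile(q[:,2],97)-.012]; print('  top rect',cv2.minAreaRect((hi[:,:2]*1000).astype(np.float32)), np.median(hi[:,2]))
s=r.observe(); print(s['tool_pos'],s['ee_rot'],s['time_s'])
E
```

```text
scene red_carrier_centre 0.75 439 267 [ 0.544 -0.337  0.065]
  cut 0.56 [440.0, 258.2] 2142 [[0.516, -0.361, 0.045], [0.54, -0.336, 0.085], [0.56, -0.312, 0.121]]
  top rect ((540.0379638671875, -335.6855773925781), (12.994694709777832, 67.63141632080078), 45.1447639465332) 0.11644935047649269
scene blue_carrier_centre 0.88 350 265 [ 0.486 -0.22   0.066]
  cut 0.73 [349.3, 256.8] 2234 [[0.459, -0.242, 0.034], [0.481, -0.217, 0.082], [0.502, -0.196, 0.121]]
  top rect ((482.2286071777344, -218.68063354492188), (12.471939086914062, 65.32423400878906), 44.315086364746094) 0.11626702653549376
scene yellow_carrier_centre 0.66 394 263 [ 0.513 -0.278  0.071]
  cut 0.66 [394.4, 256.1] 2164 [[0.488, -0.301, 0.045], [0.512, -0.277, 0.085], [0.531, -0.252, 0.121]]
  top rect ((512.319091796875, -276.6669616699219), (14.820451736450195, 67.20509338378906), 43.212928771972656) 0.11670851520708458
scene stand_slot 0.77 242 252 [ 0.511 -0.006  0.029]
scene stand_slot 0.24 349 263 [ 0.484 -0.219  0.07 ]
  cut 0.86 [242.9, 243.1] 2969 [[0.458, -0.044, 0.007], [0.512, -0.006, 0.044], [0.571, 0.038, 0.
[... 719 characters left out ...]
63475768376253
top yellow_carrier_centre 0.69 380 272 [ 0.516 -0.272  0.117]
  cut 0.56 [379.7, 274.9] 268 [[0.491, -0.297, 0.029], [0.512, -0.273, 0.119], [0.536, -0.251, 0.122]]
  top rect ((513.3616943359375, -276.0574035644531), (10.059372901916504, 64.7370376586914), 44.06435012817383) 0.11968731092625345
top stand_slot 0.57 245 267 [0.521 0.003 0.021]
  cut 0.21 [377.8, 274.1] 295 [[0.491, -0.297, 0.028], [0.514, -0.274, 0.118], [0.536, -0.251, 0.122]]
  top rect ((513.3616943359375, -276.0574035644531), (10.059372901916504, 64.7370376586914), 44.06435012817383) 0.119704345825705
[ 0.2118424  -0.58799117  0.23890985] [-2.17148456e-05  9.85089541e-01  1.72042426e-01 -4.28578791e-06] 0.9
```

View pics/top0.png

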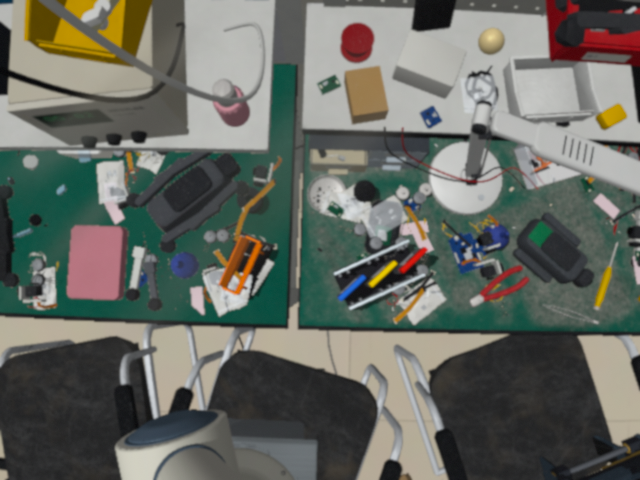

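View pics/scene0.png

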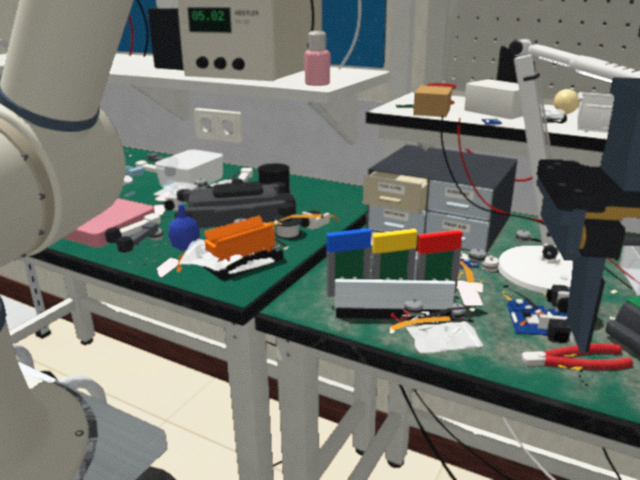

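The top view shows blue at (351,287), yellow at (381,273), red at (410,261) and the orange stand at (241,263). The scene view agrees: bars at (350,240), (395,240) and (440,241), stand at (240,240). The carriers look skewed against the rack, so I'll zoom in.

Run:
```python
from h import *
d=np.load('top0.npz');P=d['P'];px=d['px'][...,::-1]
a=cv2.resize(px[225:315,325:445],None,fx=6,fy=6,interpolation=cv2.INTER_CUBIC)
cv2.imwrite('pics/crop_rack.png',a[:540])
# rectified world-up map from both cameras: colour points, x up y left, 1px=0.6mm
m=np.zeros((560,800,3),np.uint8)
for n in('scene','top'):
    d=np.load(n+'0.npz');P=d['P'];c=d['px'][...,::-1]
    ok=np.isfinite(P[...,0])&(P[...,2]>.003); o=np.argsort(P[ok][:,2]); p=P[ok][o]; c=c[ok][o]
    u=((0.09-p[:,1])/.0007).astype(int); v=((0.66-p[:,0])/.0007).astype(int)
    k=(u>1)&(u<798)&(v>1)&(v<558)
    for U,V,C in zip(u[k],v[k],c[k]): m[V-1:V+2,U-1:U+2]=C
cv2.imwrite('pics/map.png',m)
```

```text
(no output)
```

View pics/crop_rack.png

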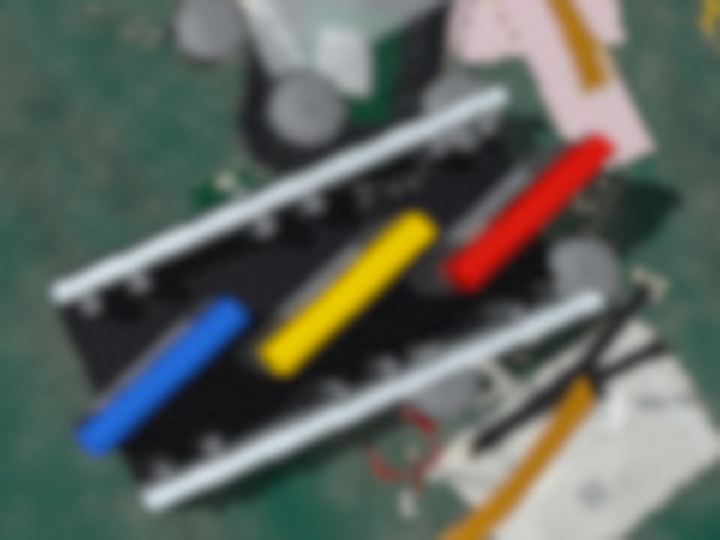

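View pics/map.png

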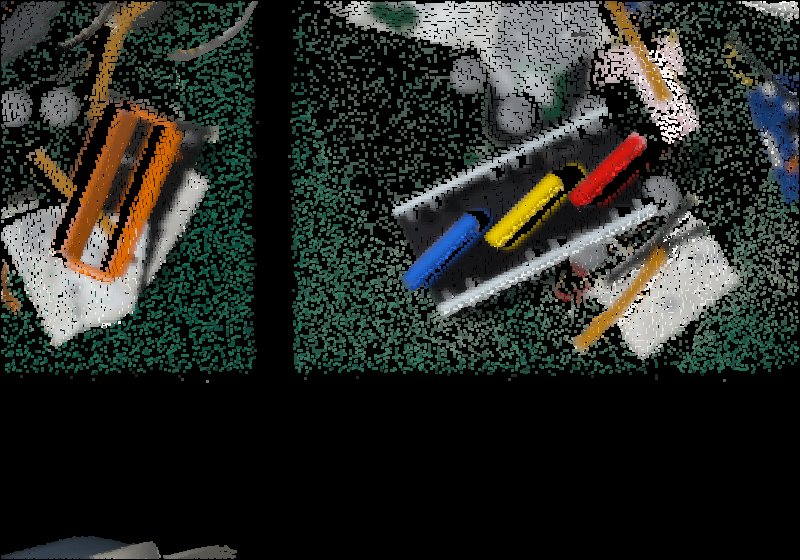

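The bars really do stand at about -46 deg, oblique to the rack, and the stand's slot runs at about -22 deg. Next: fit the stand and check for tall obstacles.

Run:
```python
from h import *
for n in('top','scene'):
    d=np.load(n+'0.npz');P=d['P'];c=d['px']
    hsv=cv2.cvtColor(c,cv2.COLOR_RGB2HSV)
    o=(hsv[...,0]<18)&(hsv[...,0]>3)&(hsv[...,1]>150)&(abs(P[...,0]-.52)<.1)&(abs(P[...,1])<.09)
    for lo in(.045,.058,.062):
        q=P[o&(P[...,2]>lo)&(P[...,2]<.08)]; print(n,lo,len(q),cv2.minAreaRect((q[:,:2]*1000).astype(np.float32)),q[:,2].max())
    if n=='top':
        a=np.radians(-22);t=np.array([np.cos(a),np.sin(a)]);m=np.array([-t[1],t[0]])
        q=P[(abs(P[...,0]-.52)<.1)&(abs(P[...,1])<.09)&(P[...,2]>.004)]
        w=q[:,:2]-[.521,.003];s=w@m;l=w@t;k=abs(l)<.045
        for b in np.arange(-.045,.045,.004):
            z=q[k&(s>=b)&(s<b+.004),2]; print(round(b*1000),len(z),np.percentile(z,[10,50,90]).round(3) if len(z) else '')
    h=P[(P[...,2]>.14)&(P[...,0]>.1)&(P[...,0]<.75)&(P[...,1]>-.75)&(P[...,1]<.2)]
    print('tall',len(h)); 
    g={}
    for x,y,z in h: k=(round(x,1),round(y,1)); g[k]=max(g.get(k,0),round(z,2))
    print(g)
```

```text
top 0.045 832 ((524.4695434570312, 3.4206199645996094), (52.90758514404297, 119.02973937988281), 67.57389831542969) 0.07142955067765333
top 0.058 601 ((526.6738891601562, 4.365379333496094), (49.452537536621094, 113.75132751464844), 67.61982727050781) 0.07142955067765333
top 0.062 439 ((524.7860107421875, 5.142730712890625), (49.452537536621094, 109.66797637939453), 67.61982727050781) 0.07142955067765333
-45 56 [0.011 0.014 0.018]
-41 76 [0.012 0.016 0.018]
-37 88 [0.014 0.018 0.02 ]
-33 79 [0.018 0.02  0.022]
-29 88 [0.018 0.02  0.027]
-25 102 [0.019 0.024 0.064]
-21 170 [0.02  0.065 0.068]
-17 112 [0.02  0.063 0.067]
-13 69 [0.057 0.06  0.062]
-9 33 [0.054 0.056 0.058]
-5 9 [0.028 0.031 0.036]
-1 77 [0.019 0.022 0.032]
3 85 [0.018 0.021 0.033]
7 81 [0.018 0.021 0.035]
11 213 [0.02  0.04  0.056]
15 109 [0.056 0.059 0.063]
19 105 [0.061 0.064 0.067]
23 90 [0.065 0.067 0.07 ]
27 16 [0.064 0.065 0.067]
31 5 [0.037 0.038 0.041]
35 48 [0.022 0.036 0.038]
39 61 [0.017 0.027 0.038]
43 36 [0.027 0.036 0.04 ]
tall 31349
{(np.float64(0.6), np.float64(-0.0)): np.float64(0.77), (np.float64(0.6)
[... 1883 characters left out ...]
(0.7), np.float64(0.1)): np.float64(0.42), (np.float64(0.2), np.float64(-0.5)): np.float64(0.43), (np.float64(0.7), np.float64(-0.0)): np.float64(0.37), (np.float64(0.7), np.float64(-0.4)): np.float64(0.37), (np.float64(0.7), np.float64(-0.5)): np.float64(0.36), (np.float64(0.7), np.float64(-0.1)): np.float64(0.27), (np.float64(0.3), np.float64(0.0)): np.float64(0.32), (np.float64(0.1), np.float64(0.0)): np.float64(0.34), (np.float64(0.7), np.float64(-0.2)): np.float64(0.23), (np.float64(0.7), np.float64(-0.3)): np.float64(0.23), (np.float64(0.2), np.float64(-0.6)): np.float64(0.38), (np.float64(0.1), np.float64(-0.1)): np.float64(0.29), (np.float64(0.1), np.float64(-0.5)): np.float64(0.34)}
```

send_rows(series=[{"rotation":[0,0,-0.13],"travel":[0.033,0.025,0],"gripper":0.0912},{"rotation":[0,0,-0.26],"travel":[0.067,0.05,0],"gripper":0.0912},{"rotation":[0,0,-0.38],"travel":[0.1,0.075,0],"gripper":0.0912},{"rotation":[0,0,-0.5],"travel":[0.133,0.1,0],"gripper":0.0912},{"rotation":[0,0,-0.62],"travel":[0.167,0.125,0],"gripper":0.0912},{"rotation":[0,0,-0.74],"travel":[0.2,0.15,0],"gripper":0.0912},{"rotation":[0,0,-0.86],"travel":[0.233,0.175,0],"gripper":0.0912},{"rotation":[0,0,-0.98],"travel":[0.267,0.2,0],"gripper":0.0912},{"rotation":[0,0,-1.1],"travel":[0.3,0.225,0],"gripper":0.0912},{"rotation":[0,0,-1.148],"travel":[0.333,0.249,0],"gripper":0.0912},{"rotation":[0,0,-1.148],"travel":[0.333,0.249,0],"gripper":0.0912},{"rotation":[0,0,-1.148],"travel":[0.333,0.249,0],"gripper":0.0912}])

```text
time_s: 2.1
tool_pos: [0.5453, -0.3384, 0.2387]
ee_rot: [0.0, 0.921, -0.389, -0.0]
ft_force: [-0.6, 0.3, 0.1]
width: 0.0915
finger_force: 0.0
```

Run:
```python
from h import *
from scipy.spatial.transform import Rotation as R
s=r.observe(); w,x,y,z=s['ee_rot']; M=R.from_quat([x,y,z,w]).as_matrix()
print(s['time_s'],s['tool_pos'],s['joint_positions'],s['width'],'y ang',np.degrees(np.arctan2(M[1,1],M[0,1])),M[:,2])
c=read_camera('wrist');P=pts(c);cv2.imwrite('pics/w1.png',c['pixels'][...,::-1])
h=cv2.cvtColor(c['pixels'],cv2.COLOR_RGB2HSV)
for n,lo,hi in(('red',-1,5),('yel',22,35),('blue',100,125)):
    k=(h[...,0]<=hi)&(h[...,0]>=lo)&(h[...,1]>150)&(P[...,2]>.112)&(P[...,2]<.13)&(P[...,0]<.62)&(P[...,0]>.42)
    q=P[k]; print(n,len(q)); 
    if len(q)>5: print(cv2.minAreaRect((q[:,:2]*1000).astype(np.float32)),np.median(q[:,2]))
```

```text
2.1 [ 0.545333   -0.33835335  0.23872922] [-6.48223369e-01  5.17872323e-01  1.30122420e+00 -2.03640219e-04
  1.32270179e+00  1.72272465e+00] 0.09146893788767764 y ang -135.84244775294658 [-2.83126874e-04 -3.31946262e-05 -9.99999959e-01]
red 849
((541.043212890625, -335.4624328613281), (9.896782875061035, 65.43318939208984), 43.54158401489258) 0.12052265231461046
yel 518
((520.2453002929688, -284.8022766113281), (9.990848541259766, 43.71299743652344), 44.38153076171875) 0.12028497932615173
blue 506
((480.1729431152344, -214.0696563720703), (10.075481414794922, 54.418128967285156), 44.02937698364258) 0.12034499487660488
```

View pics/w1.png

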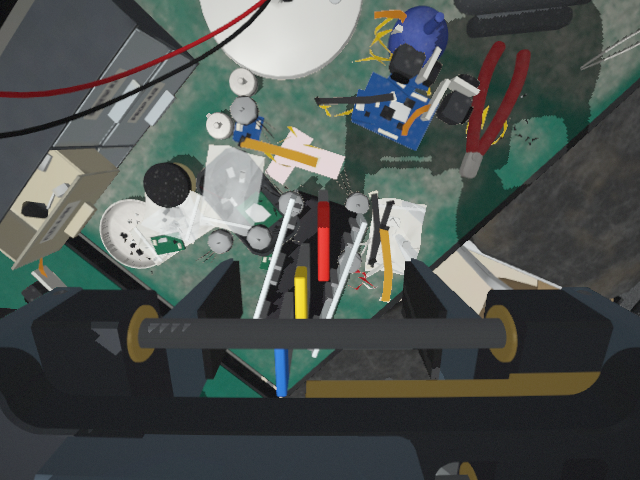

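The wrist view shows the red bar at (323,240) between the fingers, yellow at (301,292) and blue at (281,372). The pose agrees to about 1 mm. Descend and grip.

send_rows(series=[{"rotation":[0,0,0],"travel":[-0.001,-0.001,-0.03],"gripper":0.0912},{"rotation":[0,0,0],"travel":[-0.001,-0.001,-0.06],"gripper":0.0912},{"rotation":[0,0,0],"travel":[-0.001,-0.001,-0.09],"gripper":0.0912},{"rotation":[0,0,0],"travel":[-0.001,-0.001,-0.11],"gripper":0.0912},{"rotation":[0,0,0],"travel":[-0.001,-0.001,-0.12],"gripper":0.0912},{"rotation":[0,0,0],"travel":[-0.001,-0.001,-0.127],"gripper":0.0912},{"rotation":[0,0,0],"travel":[-0.001,-0.001,-0.127],"gripper":0.0912}])

```text
time_s: 2.85
tool_pos: [0.5435, -0.3404, 0.1118]
ee_rot: [-0.0, 0.921, -0.391, -0.0]
ft_force: [-1.0, 0.4, -0.2]
width: 0.0911
finger_force: 0.0
```

send_rows(series=[{"rotation":[0,0,0],"travel":[0,0,0],"gripper":0.04},{"rotation":[0,0,0],"travel":[0,0,0],"gripper":0.02},{"rotation":[0,0,0],"travel":[0,0,0],"gripper":0.0},{"rotation":[0,0,0],"travel":[0,0,0],"gripper":0.0},{"rotation":[0,0,0],"travel":[0,0,0],"gripper":0.0},{"rotation":[0,0,0],"travel":[0,0,0],"gripper":0.0},{"rotation":[0,0,0],"travel":[0,0,0],"gripper":0.0},{"rotation":[0,0,0],"travel":[0,0,0],"gripper":0.0},{"rotation":[0,0,0],"travel":[0,0,0],"gripper":0.0},{"rotation":[0,0,0],"travel":[0,0,0],"gripper":0.0}], squeeze=25)

```text
time_s: 3.85
tool_pos: [0.5438, -0.34, 0.1119]
ee_rot: [0.0, 0.921, -0.39, -0.0]
ft_force: [0.0, 0.2, -0.3]
width: 0.014
finger_force: 0.0
```

send_rows(series=[{"rotation":[0,0,0],"travel":[0,0,0],"gripper":0.0},{"rotation":[0,0,0],"travel":[0,0,0],"gripper":0.0},{"rotation":[0,0,0],"travel":[0,0,0],"gripper":0.0},{"rotation":[0,0,0],"travel":[0,0,0],"gripper":0.0}])

```text
time_s: 4.25
tool_pos: [0.5438, -0.34, 0.1119]
ee_rot: [-0.0, 0.921, -0.39, -0.0]
ft_force: [0.2, 0.6, -1.2]
width: 0.0096
finger_force: 25.0
```

Gripped: 9.6 mm opening at 25 N. Lift slowly.

send_rows(series=[{"rotation":[0,0,0],"travel":[0,0,0.008],"gripper":0.0},{"rotation":[0,0,0],"travel":[0,0,0.016],"gripper":0.0},{"rotation":[0,0,0],"travel":[0,0,0.024],"gripper":0.0},{"rotation":[0,0,0],"travel":[0,0,0.032],"gripper":0.0},{"rotation":[0,0,0],"travel":[0,0,0.04],"gripper":0.0},{"rotation":[0,0,0],"travel":[0,0,0.05],"gripper":0.0},{"rotation":[0,0,0],"travel":[0,0,0.06],"gripper":0.0},{"rotation":[0,0,0],"travel":[0,0,0.07],"gripper":0.0},{"rotation":[0,0,0],"travel":[0,0,0.08],"gripper":0.0},{"rotation":[0,0,0],"travel":[0,0,0.09],"gripper":0.0},{"rotation":[0,0,0],"travel":[0,0,0.11],"gripper":0.0},{"rotation":[0,0,0],"travel":[0,0,0.12],"gripper":0.0}])

```text
time_s: 5.45
tool_pos: [0.5443, -0.3403, 0.2338]
ee_rot: [0.0, 0.921, -0.39, 0.001]
ft_force: [0.5, -0.3, -0.7]
width: 0.0099
finger_force: 25.0
```

Run:
```python
from h import *
s=r.observe();print(s['tool_pos'],s['finger_force'],s['joint_positions'])
c=read_camera('scene');P=pts(c);cv2.imwrite('pics/s2.png',c['pixels'][100:400,150:550,::-1])
h=cv2.cvtColor(c['pixels'],cv2.COLOR_RGB2HSV)
for n in("top","scene","wrist"):
    c=read_camera(n) if n!='scene' else c;P=pts(c)
    for t in("red_carrier_centre","blue_carrier_centre","yellow_carrier_centre"):
        for d in spotter.cut_out(n,t)[:1]:
            q=P[d['pixels']]; q=q[np.isfinite(q[:,0])]
            print(n,t,round(d['conf'],2),len(q),np.percentile(q,[3,50,97],axis=0).round(3).tolist())
            if len(q)>20:
                hi=q[(q[:,2]>np.percentile(q[:,2],97)-.012)]; print('  top rect',cv2.minAreaRect((hi[:,:2]*1000).astype(np.float32)))
```

```text
[ 0.5442628  -0.34029984  0.23379296] 24.99987781047821 [-6.51769038e-01  5.21447165e-01  1.30897174e+00  1.25696917e-05
  1.30940013e+00  1.72121514e+00]
top blue_carrier_centre 0.5 227 [[0.467, -0.241, 0.02], [0.49, -0.221, 0.119], [0.509, -0.197, 0.122]]
  top rect ((486.1106872558594, -218.25352478027344), (9.978606224060059, 62.87357711791992), 43.905982971191406)
top yellow_carrier_centre 0.62 214 [[0.491, -0.293, 0.02], [0.509, -0.266, 0.103], [0.536, -0.25, 0.123]]
  top rect ((505.7271728515625, -256.39605712890625), (30.247343063354492, 90.56342315673828), 20.682586669921875)
scene red_carrier_centre 0.58 2440 [[0.549, -0.411, 0.002], [0.574, -0.272, 0.584], [0.779, -0.257, 0.614]]
  top rect ((565.578857421875, -269.6531982421875), (17.662967681884766, 35.600990295410156), 86.24452209472656)
scene blue_carrier_centre 0.79 2286 [[0.484, -0.259, -0.001], [0.552, -0.214, 0.003], [0.603, -0.17, 0.063]]
  top rect ((516.2234497070312, -229.7103271484375), (36.29100799560547, 79.7569808959961), 26.865129470825195)
scene yellow_carrier_centre 0.79 2164 [[0.499, -0.324, 0.006], [0.537, -0.27, 0.119], [0.599, -0.216, 0.604]]
  top rect ((506.0298767089844, -231.26522827148438), (19.918968200683594, 41.387840270996094), 41.67060470581055)
wrist red_carrier_centre 0.55 2728 [[0.519, -0.362, 0.152], [0.555, -0.352, 0.239], [0.565, -0.315, 0.241]]
  top rect ((542.7357177734375, -339.2681579589844), (10.368093490600586, 69.07089233398438), 43.93238067626953)
wrist yellow_carrier_centre 0.58 132 [[0.531, -0.303, 0.025], [0.535, -0.3, 0.047], [0.538, -0.297, 0.07]]
  top rect ((535.1043701171875, -300.6616516113281), (8.767401695251465, 1.056670069694519), 42.72879409790039)
```

View pics/s2.png

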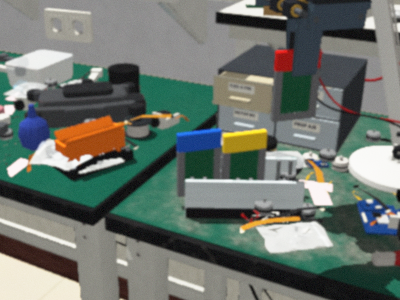

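Red is held upright at crop (290,75), with blue and yellow undisturbed. Carry it over the stand, raised a further 20 mm.

send_rows(series=[{"rotation":[0,0,0],"travel":[0,0.01,0.012],"gripper":0.0},{"rotation":[0,0,0.03],"travel":[-0.001,0.035,0.02],"gripper":0.0},{"rotation":[0,0,0.08],"travel":[-0.003,0.07,0.02],"gripper":0.0},{"rotation":[0,0,0.13],"travel":[-0.005,0.11,0.02],"gripper":0.0},{"rotation":[0,0,0.18],"travel":[-0.007,0.15,0.02],"gripper":0.0},{"rotation":[0,0,0.23],"travel":[-0.009,0.19,0.02],"gripper":0.0},{"rotation":[0,0,0.28],"travel":[-0.011,0.23,0.02],"gripper":0.0},{"rotation":[0,0,0.33],"travel":[-0.013,0.27,0.02],"gripper":0.0},{"rotation":[0,0,0.38],"travel":[-0.015,0.305,0.02],"gripper":0.0},{"rotation":[0,0,0.407],"travel":[-0.016,0.33,0.02],"gripper":0.0},{"rotation":[0,0,0.407],"travel":[-0.016,0.343,0.02],"gripper":0.0},{"rotation":[0,0,0.407],"travel":[-0.016,0.343,0.02],"gripper":0.0}])

```text
time_s: 7.25
tool_pos: [0.5278, 0.0045, 0.2526]
ee_rot: [-0.0, 0.981, -0.196, 0.0]
ft_force: [0.3, -0.4, -0.4]
width: 0.0102
finger_force: 25.0
```

Run:
```python
from h import *
s=r.observe();print(s['time_s'],s['tool_pos'],s['ee_rot'],s['finger_force'])
c=read_camera('wrist');P=pts(c);cv2.imwrite('pics/w3.png',c['pixels'][...,::-1])
h=cv2.cvtColor(c['pixels'],cv2.COLOR_RGB2HSV)
near=(abs(P[...,0]-.525)<.09)&(abs(P[...,1])<.09)
q=P[near&((h[...,0]<4)|(h[...,0]>176))&(h[...,1]>140)&(P[...,2]>.2)]
if len(q): hi=q[q[:,2]>q[:,2].max()-.006]; print('red',len(q),q.min(0),q.max(0),cv2.minAreaRect((hi[:,:2]*1000).astype(np.float32)))
q=P[near&(h[...,0]>=5)&(h[...,0]<18)&(h[...,1]>140)&(P[...,2]>.055)&(P[...,2]<.08)]
if len(q): print('stand',len(q),q.min(0),q.max(0),cv2.minAreaRect((q[:,:2]*1000).astype(np.float32)))
```

```text
7.25 [0.52780154 0.00447003 0.25256948] [-1.42283500e-04  9.80648346e-01 -1.95777115e-01  3.50362673e-04] 24.999956488609314
red 2158 [ 0.49264493 -0.00984646  0.23294791] [0.55449346 0.02273481 0.32374945] ((551.358642578125, -5.426883697509766), (4.9495849609375, 1.6477313041687012), 71.22734832763672)
stand 2595 [ 0.47758924 -0.0366189   0.05500086] [0.58399152 0.04087545 0.07085856] ((531.397705078125, 2.756694793701172), (49.42531204223633, 102.34261322021484), 67.77247619628906)
```

View pics/w3.png

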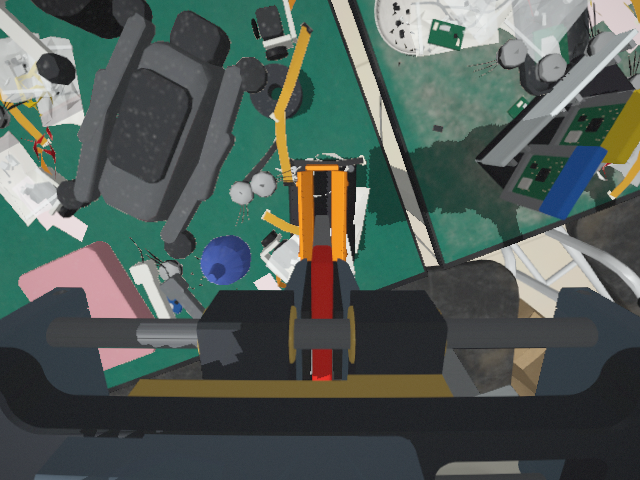

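The wrist view shows the stand slot at (323,215) in line with the red bar at (321,300). The lateral error is under 1 mm and the yaw matches. Lower it.

send_rows(series=[{"rotation":[0,0,0],"travel":[0,0,-0.02],"gripper":0.0},{"rotation":[0,0,0],"travel":[0,0,-0.04],"gripper":0.0},{"rotation":[0,0,0],"travel":[0,0,-0.06],"gripper":0.0},{"rotation":[0,0,0],"travel":[0,0,-0.075],"gripper":0.0},{"rotation":[0,0,0],"travel":[0,0,-0.085],"gripper":0.0},{"rotation":[0,0,0],"travel":[0,0,-0.095],"gripper":0.0},{"rotation":[0,0,0],"travel":[0,0,-0.105],"gripper":0.0},{"rotation":[0,0,0],"travel":[0,0,-0.112],"gripper":0.0},{"rotation":[0,0,0],"travel":[0,0,-0.118],"gripper":0.0},{"rotation":[0,0,0],"travel":[0,0,-0.124],"gripper":0.0},{"rotation":[0,0,0],"travel":[0,0,-0.128],"gripper":0.0},{"rotation":[0,0,0],"travel":[0,0,-0.132],"gripper":0.0}])

```text
time_s: 8.5
tool_pos: [0.5279, 0.003, 0.1197]
ee_rot: [-0.0, 0.981, -0.196, 0.0]
ft_force: [-0.2, 0.1, -1.1]
width: 0.0098
finger_force: 25.0
```

send_rows(series=[{"rotation":[0,0,0],"travel":[0,0,-0.003],"gripper":0.0},{"rotation":[0,0,0],"travel":[0,0,-0.006],"gripper":0.0},{"rotation":[0,0,0],"travel":[0,0,-0.008],"gripper":0.0},{"rotation":[0,0,0],"travel":[0,0,-0.008],"gripper":0.0},{"rotation":[0,0,0],"travel":[0,0,-0.008],"gripper":0.0}])

```text
time_s: 9.0
tool_pos: [0.5279, 0.003, 0.1119]
ee_rot: [-0.0, 0.981, -0.196, 0.0]
ft_force: [0.4, 0.2, -1.1]
width: 0.0099
finger_force: 25.0
```

send_rows(series=[{"rotation":[0,0,0],"travel":[0,0,0],"gripper":0.02},{"rotation":[0,0,0],"travel":[0,0,0],"gripper":0.03},{"rotation":[0,0,0],"travel":[0,0,0],"gripper":0.05},{"rotation":[0,0,0],"travel":[0,0,0],"gripper":0.07},{"rotation":[0,0,0],"travel":[0,0,0],"gripper":0.0912},{"rotation":[0,0,0],"travel":[0,0,0],"gripper":0.0912},{"rotation":[0,0,0],"travel":[0,0,0],"gripper":0.0912},{"rotation":[0,0,0],"travel":[0,0,0],"gripper":0.0912},{"rotation":[0,0,0],"travel":[0,0,0],"gripper":0.0912},{"rotation":[0,0,0],"travel":[0,0,0],"gripper":0.0912},{"rotation":[0,0,0],"travel":[0,0,0],"gripper":0.0912},{"rotation":[0,0,0],"travel":[0,0,0],"gripper":0.0912}])

```text
time_s: 10.2
tool_pos: [0.5278, 0.003, 0.1119]
ee_rot: [-0.0, 0.981, -0.196, 0.0]
ft_force: [0.2, -0.8, 0.4]
width: 0.0912
finger_force: 0.0
```

send_rows(series=[{"rotation":[0,0,0],"travel":[0,0,0],"gripper":0.0912},{"rotation":[0,0,0],"travel":[0,0,0],"gripper":0.0912},{"rotation":[0,0,0],"travel":[0,0,0],"gripper":0.0912}])

```text
time_s: 10.5
tool_pos: [0.5279, 0.003, 0.1119]
ee_rot: [0.0, 0.981, -0.196, 0.0]
ft_force: [-0.5, -0.9, -0.4]
width: 0.0913
finger_force: 0.0
```

send_rows(series=[{"rotation":[0,0,0],"travel":[0,0,0.02],"gripper":0.0912},{"rotation":[0,0,0],"travel":[0,0,0.05],"gripper":0.0912},{"rotation":[0,0,0],"travel":[0,0,0.08],"gripper":0.0912},{"rotation":[0,0,0],"travel":[0,0,0.11],"gripper":0.0912},{"rotation":[0,0,0],"travel":[0,0,0.13],"gripper":0.0912},{"rotation":[0,0,0],"travel":[0,0,0.13],"gripper":0.0912},{"rotation":[0,0,0],"travel":[0,0,0.13],"gripper":0.0912}])

```text
time_s: 11.2
tool_pos: [0.5278, 0.003, 0.2419]
ee_rot: [-0.0, 0.981, -0.196, 0.0]
ft_force: [-0.1, 1.1, -0.5]
width: 0.0913
finger_force: 0.0
```

Run:
```python
from h import *
c=read_camera('scene');P=pts(c);cv2.imwrite('pics/s4.png',c['pixels'][100:400,150:550,::-1])
for t in("red_carrier_centre","blue_carrier_centre","yellow_carrier_centre"):
    for d in spotter.cut_out('scene',t)[:1]:
        q=P[d['pixels']]; q=q[np.isfinite(q[:,0])]
        print(t,d['conf'],np.percentile(q,[3,50,97],axis=0).round(3).tolist())
```

```text
red_carrier_centre 0.69 [[0.492, -0.012, 0.062], [0.521, 0.003, 0.092], [0.55, 0.018, 0.121]]
blue_carrier_centre 0.98 [[0.459, -0.242, 0.028], [0.481, -0.217, 0.081], [0.503, -0.193, 0.121]]
yellow_carrier_centre 0.75 [[0.488, -0.301, 0.047], [0.511, -0.278, 0.085], [0.531, -0.254, 0.12]]
```

View pics/s4.png

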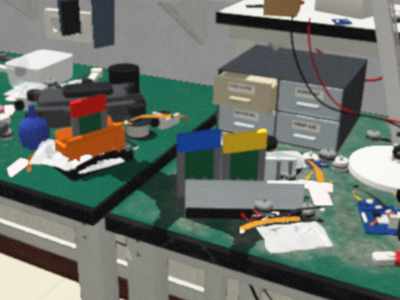

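Red stands upright in the stand at crop (88,115), its top at 0.121 m. Blue and yellow haven't moved, and the gripper is clear.

```bash
python3 -c "
from station import r
print(r.hand_in())"
```

```text
the job is handed in; nothing more can be done
None
```

The red carrier stands upright on the floor of the orange stand's slot and is released, the blue and yellow carriers are where they started, and the job was handed in at about 11 s; no verdict was returned.

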